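Load the mixing stand and unscrew the filler jar

ROBOT

A 6-joint arm with a two-finger parallel gripper is mounted at the origin on the work surface; the furniture and walls round the work are solid. World frame = base frame: x ahead of the robot, y to its left, z up, the work surface at z = 0. Lengths are in m, angles in rad, forces in N, time in s.
With the tool pointing down it reaches from about 0.325 to 0.85 m from the base axis. Payload 15.5 kg.
Tool frame: the origin (TCP) lies between the finger pads; the fingertips stand env.tip_reach ahead of it and the grasp point (between the pads) lies 8 mm behind it (env.tip_reach is the distance from the TCP to the fingertips, in m); z points along the fingers, y is the line along which they close (so a half turn about z gives the same grasp; the last joint's range is limited). The gripper opens to 91 mm and grips with 3 to 60 N. Pads are 32 mm wide; open, the fingers measure 118 mm over their backs; the gripper's body (76 mm by 178 mm) begins 60 mm behind the grasp point.
Start: joints at [-1.286, 0.494, 1.345, -0, 1.302, -0.096], TCP at [0.232, -0.58, 0.225] pointing down, gripper open.
Joint ranges: [-2.91, 2.91], [-0.82, 2.16], [0.22, 2.67], [-1.22, 4.37], [0.12, 2.79], [-3.08, 3.08]. Speed limits (rad/s): [1.89, 1.89, 2.57, 3.01, 3.01, 3.01].

INTERFACE

Orientations are given as a rotation vector (axis times angle).
In Python, from rig import env, vision gives the robot as it stands.
- The arm moves only by the tool step_arm, never from a script. Its argument "series" is a list of rows, each an object of numbers: "ax", "ay", "az": the turn, a rotation vector about the tool's x, y, z in units of 6 degrees (1.0 is 6 degrees); "dx", "dy", "dz": the shift along the tool's x, y, z in m; "gripper": the finger opening in m, from 0 to 0.0912. A call has 1 to 12 rows; each row is the pose to reach, as a shift and turn from the pose commanded when the call began, along the tool's axes at that moment; what a row does not reach only later rows make up. A row lasts 1/12 s, in which the tool goes at most 41.7 mm and 7.16 degrees, less where a joint would pass 70% of its speed; a pose out of reach is approached as far as the arm can. A call with a gripper value outside its range is refused whole. The fingers move at their own pace and stop on an object; "squeeze" is the grip in N (left out, the last holds). Time passes only in rows, so rows that repeat a pose let the fingers close. It gives the time, the measured TCP pose, the force, the opening and the grip force at its end, in the units of the state.
- env.read_state(): the state, without advancing time (a new reading comes with each control period).
- vision.grab_frame(name): name is "side" or "top"; returns the picture (420x560x3 uint8, blue, green, red); there is no depth.
- vision.calibration(name): a dict with "camera_matrix" (3x3 intrinsics, pixels), "k1" (the pictures are not rectified: a ray, as slopes to the right and down, at radius r is drawn at 1 + k1 r^2 times it, then the intrinsics apply), "origin" and "attitude" of the camera in the world. Camera axes: x right, y down, z forward; pixel columns grow to the right and rows downward; lengths in m; the calibration is good to about 2 mm. A picture is of the moment at which its call begins. calibration takes no time and is no camera call.
- env.sign_off(): hands the job in; it is judged then, once.
Trained networks look in the newest picture that a camera, given by its name, has taken for a name from the list of things; names that differ only in an ending like _2 or _b are one class to them, and where a whole thing is asked for, a point or a joint stands for the part that bears it (a point fixed in the world has none). Each returns a list of dicts, best first, with "conf" (0 to 1); they miss things now and then, are a little off and sometimes report something else, mostly with a low value. They report only what shows in the picture. A call takes as long as a camera call. They do not tell look-alikes from the thing itself.
- vision.masks_of(camera, name): "mask" (420x560 bool, what is visible of it) and "box" ([left, top, right, bottom] in pixels, round what is visible of it).
The state is a dict: "t": time; "joints": joint angles; "dq": joint speeds; "joint_torque": joint torques, N m; "position": TCP position; "ee_rot": TCP orientation; "force": force on the tool from outside, world axes, zero at the start; "wrist_torque": the same for the moment, N m; "grip_width": finger opening in m; "gripper_force": force on a finger pad.
Only numpy, scipy, OpenCV 4.12 (cv2) and the standard library are available. Lean on these libraries where they do the work, as an engineer would, in place of code of your own. Each camera call takes 0.05 s, during which the arm holds its last target. There are 200 camera calls.

TASK

Get the two-part wood filler ready to mix: set the large square jar into the one-dot pocket of the wooden mixing stand, then the small square jar into the two-dot pocket, each upright and fully down. With the stand now bracing the large jar, unscrew its tight lid anticlockwise, stop turning as soon as the lid comes free, lift it straight up, and finish while still holding it level in the gripper 1 to 4 cm above the jar's mouth (do not put it down or let go). Both jars stay seated in the stand, and the other things on the bench stay where they are.

Things in the scene. Friction and masses are not known exactly. Their poses are not given: they have to be found in the camera images.
- large_jar: Large square jar (filler base), brown glass, paper band, steel screw lid; loose, upright on the table at the start. Body 54 x 54 mm, 60 mm high to the shoulder, 5 mm bevel round the foot; rim 76 mm, top of the closed lid 80 mm above the foot. 0.3 to 0.5 kg. Origin: centre of the underside; z up, x and y square to its sides. Grip the sides 22 to 58 mm above the foot.
- lid: Ribbed round steel lid of the large jar, 55 mm across, 17 mm high, a loose part, screwed on tight. Origin: centre of its lower rim, 63 mm above the jar's foot when closed (3 mm above the shoulder); z up, top at z = 17 mm. Breaking it loose takes about 0.35 N m. Its x axis starts 0 to 0.1 rad anticlockwise of the jar's x axis. Three lugs inside it hook under the jar's threads.
- jar_mouth (a point): Centre of the large jar's rim, 76 mm above its foot. The neck below has three short threads: turned anticlockwise (from above) the lid rises 1.5 mm and comes free when its x axis is 0.8 rad from the jar's; up to 1.6 rad it lifts straight off, beyond that it strikes the next threads. Closed, the lid's origin is 13 mm below this point.
- lid_bead (a point): Small pressed bead, 3 mm, on top of the lid near its edge, 23 mm from its centre on the lid's x axis, 17 mm above its lower rim.
- small_jar: Small square jar (hardener) of the same glass, loose, upright on the table at the start. Body 40 x 40 mm, 44 mm high, 5 mm bevel round the foot; its steel lid, 35 mm across, stays closed and is one with it; 60 mm high in all, 0.13 to 0.21 kg. Origin: centre of the underside; z up, x and y square to its sides.
- mixing_stand: Light wooden block 190 (its x) x 100 (its y) x 26 mm high, screwed to the table, with two square pockets cut to fit the jars: one dark inlaid dot beside the larger pocket, two dots beside the smaller, each on the side nearer the robot. Origin: centre of the underside; x runs from the two-dot to the one-dot pocket, roughly away from the robot.
- pocket_1 (a point): Centre of the floor of the one-dot pocket (the farther one), 8 mm above the table. Pocket 58 x 58 mm, 2 mm of play on each side of the large jar, 18 mm deep, sides along the stand's x and y. The jar can turn about 0.07 rad in it before it is stopped.
- pocket_2 (a point): Centre of the floor of the two-dot pocket (the nearer one), 8 mm above the table. Pocket 44 x 44 mm, 2 mm of play on each side of the small jar, 18 mm deep, sides along the stand's x and y; 87 mm from the one-dot pocket.
- filling_knife: Bystander: filling knife with a wooden handle, 190 mm long, lying flat. Origin at its middle.
- carpenter_pencil: Bystander: plain carpenter's pencil, 181 x 11 x 8 mm, lying between stand and jars.
- sanding_block: Bystander: cork sanding block, 64 x 112 x 30 mm.
- spanner: Bystander: small spanner, 160 x 28 x 7 mm, lying flat.
- tape_measure: Bystander: tape measure, 39 x 78 x 71 mm.
- the_hand_plane: Bystander: smoothing plane, 240 x 58 x 92 mm high.
Things that resemble listed ones, but are neither listed nor needed, are in the scene too. Of the things shaped like the lid, the steel one is meant.

How it is judged:
On the way, in this order (a step that is already met when the one before it is completed fails the run):
1. the large jar stands fully down in the one-dot pocket (horizontal distance between large_jar and pocket_1 below 0.006 m and z of large_jar in the frame of pocket_1 between -0.004 and 0.004 m and angle between large_jar's own z axis and vertical below 0.08 rad), for 0.2 s.
2. the small jar stands fully down in the two-dot pocket, the large one still in its own (all of step 1 and horizontal distance between small_jar and pocket_2 below 0.006 m and z of small_jar in the frame of pocket_2 between -0.004 and 0.004 m and angle between small_jar's own z axis and vertical below 0.08 rad), for 0.2 s.
3. the lid is turned free of the threads while the stand braces the jar (all of step 1 and angle between the x axis of lid and the x axis of large_jar, either way round above 0.75 rad), for 0.1 s.
At the end, for the whole second after the job is handed in: Lid held by the fingers, at rest, level within 0.15 rad, lower rim 5 to 50 mm above the mouth and within 15 mm of its axis, clear of the jar; both jars in their pockets (6 mm of centre, 4 mm of floor, upright within 0.08 rad), not touched by the fingers (all of step 2 and z of lid in the frame of jar_mouth between 0.005 and 0.05 m and horizontal distance between lid and jar_mouth below 0.015 m and angle between lid's own z axis and vertical below 0.15 rad and contact force between the fingers and lid above 2 N and contact force between each of lid, the fingers and large_jar below 0.05 N and linear speed of lid below 0.03 m/s and contact force between the fingers and small_jar below 0.05 N); the arm keeps its last pose, push and grip.
It fails at once if a jar or the lid is tipped over (angle between any of large_jar, small_jar, lid's own z axis and vertical above 0.5 rad).
It fails at once if the lid is turned on far past where it comes free (more than 1.75 rad from tight) (x of lid_bead in the frame of large_jar below -0.004 m).
It fails at once if another thing on the bench is shifted by more than 3 cm (distance of any of filling_knife, carpenter_pencil, sanding_block, spanner, tape_measure, the_hand_plane from where it was at the start of the episode above 0.03 m).
It also fails if it takes over 56 s, if anything falls off the work surface, if the arm or the gripper's body presses on something with over 40 N, if the wrist force passes 120 N, or if a joint passes its speed limit or range.

## Working session

There is one attempt and no reset: what is moved stays moved. The work goes in short steps, Python scripts to look and compute and a tool call to move; the robot and the scene stay as the last step left them, time stands still between calls to the robot, and variables do not carry over. Pictures are saved under pics/ and viewed, at most 10 in all, crops included, and the job is handed in when it is done.

Besides the shell and the picture viewer there is one more tool, called as name(argument=value, ...) on one line, values as JSON. step_arm: Moves the arm, as the interface text tells. Its arguments: {"type":"object","properties":{"series":{"type":"array","items":{"type":"object","properties":{"ax":{"type":"number"},"ay":{"type":"number"},"az":{"type":"number"},"dx":{"type":"number"},"dy":{"type":"number"},"dz":{"type":"number"},"gripper":{"type":"number"}}}},"squeeze":{"type":"number"}},"required":["series"]}

```bash
ls; mkdir -p pics; python3 - <<'E'
from rig import env, vision
import cv2, numpy as np
print(env.read_state(), env.tip_reach)
for n in ("side","top"):
    cv2.imwrite(f"pics/{n}0.png", vision.grab_frame(n)); print(n, vision.calibration(n))
    for o in ("large_jar","lid","small_jar","mixing_stand"):
        for d in vision.masks_of(n,o)[:4]:
            print(n,o,round(d["conf"],2),d["box"],d["mask"].sum())
E
```

```text
pics
{'t': 0.0, 'joints': array([-1.28550157e+00,  4.94200994e-01,  1.34615339e+00,  1.38983461e-07,
        1.30252824e+00, -9.54834239e-02]), 'dq': array([-0.00116519,  0.00078091,  0.0013341 ,  0.0006478 , -0.00140487,
        0.00084353]), 'joint_torque': array([ 1.68978328e-03, -8.78818488e+01, -3.81844854e+01,  7.08073564e-02,
        5.33295271e-02, -5.76673096e-05]), 'position': array([ 0.23217922, -0.57985367,  0.22431966]), 'ee_rot': array([-3.08356523e+00, -5.94274962e-01,  1.91729586e-04]), 'force': array([0.15476583, 0.17573656, 0.07836951]), 'wrist_torque': array([ 0.0392501 ,  0.00602161, -0.0010463 ]), 'gripper_force': 0.0, 'grip_width': 0.09130700761821042} 0.011
side {'camera_matrix': array([[472.40799095,   0.        , 282.00180509],
       [  0.        , 472.40799095, 216.56939455],
       [  0.        ,   0.        ,   1.        ]]), 'k1': 0.015649309775092112, 'origin': array([ 0.51721396, -0.48571541,  0.61067451]), 'attitude': array([-2.19575519e+00, -3.07626354e-02,  6.57602007e-04])}
side large_jar 0.94 [241.4, 202.4, 274.0, 233.4] 727
side large_jar 0.37 [2
[... 259 characters left out ...]
 333.0, 244.1] 624
side mixing_stand 0.61 [221.6, 282.1, 345.4, 346.9] 6349
top {'camera_matrix': array([[480.97853168,   0.        , 282.39492621],
       [  0.        , 480.97853168, 210.07724999],
       [  0.        ,   0.        ,   1.        ]]), 'k1': -0.15242014945279833, 'origin': array([0.30386818, 0.29362893, 0.9228447 ]), 'attitude': array([-2.0720233 ,  2.12763063, -0.25503922])}
top large_jar 0.76 [252.8, 240.1, 278.2, 261.8] 146
top lid 0.84 [217.1, 176.7, 248.9, 210.1] 659
top lid 0.66 [246.3, 226.9, 279.7, 255.9] 788
top small_jar 0.89 [267.3, 164.0, 289.7, 190.4] 486
top small_jar 0.61 [147.0, 314.0, 279.4, 363.8] 4178
top mixing_stand 0.66 [365.2, 159.6, 420.5, 255.3] 4959
```

```bash
python3 - <<'E'
import cv2
a=cv2.imread('pics/side0.png')[140:380,140:440]; b=cv2.imread('pics/top0.png')[130:330,180:440]
cv2.imwrite('pics/a.png',cv2.resize(a,None,fx=2.5,fy=2.5,interpolation=cv2.INTER_CUBIC))
cv2.imwrite('pics/b.png',cv2.resize(b,None,fx=3,fy=3,interpolation=cv2.INTER_CUBIC))
E
```

```text
(no output)
```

View pics/side0.png

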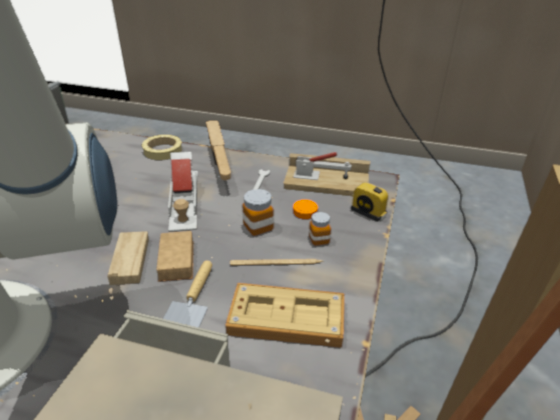

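View pics/top0.png

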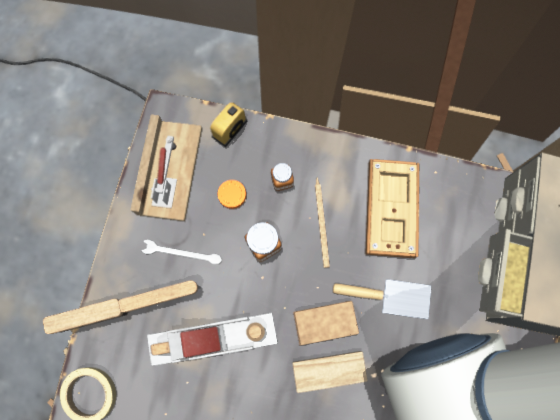

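View pics/a.png

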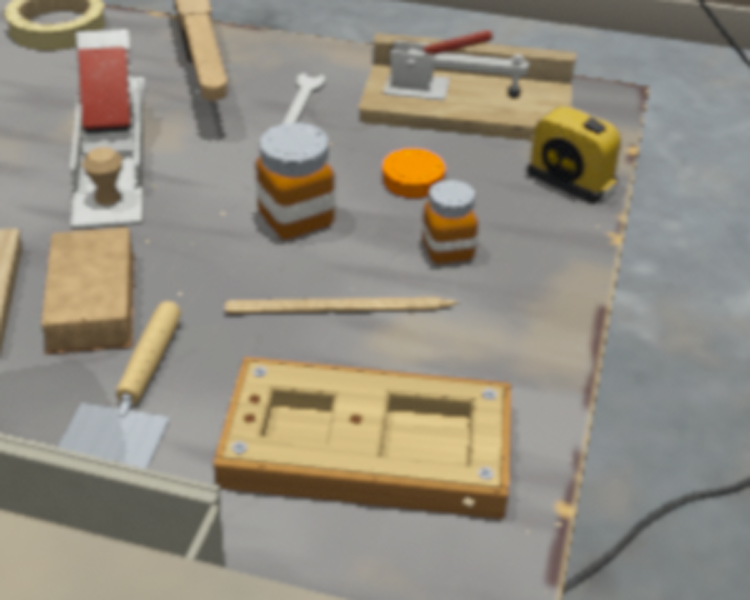

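View pics/b.png

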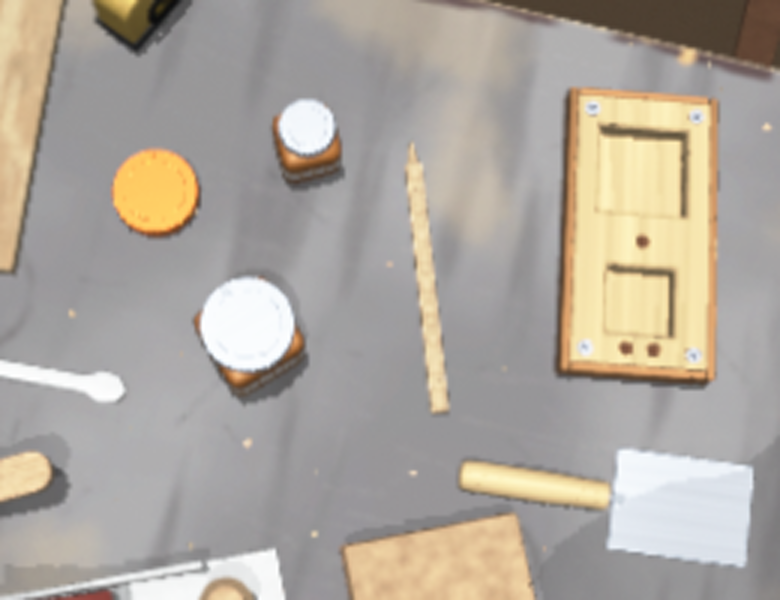

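```bash
cat > h.py <<'E'
from rig import env, vision
import cv2, numpy as np
from scipy.spatial.transform import Rotation as R
from scipy.optimize import minimize
C={n:vision.calibration(n) for n in("side","top")}
def proj(n,P):
    c=C[n]; q=R.from_rotvec(c["attitude"]).inv().apply(np.atleast_2d(P)-c["origin"]); s=q[:,:2]/q[:,2:]
    s=s*(1+c["k1"]*(s**2).sum(1,keepdims=True)); K=c["camera_matrix"]
    return s*[K[0,0],K[1,1]]+[K[0,2],K[1,2]]
def ray(n,px):
    c=C[n]; K=c["camera_matrix"]; d=(np.array(px,float)-[K[0,2],K[1,2]])/[K[0,0],K[1,1]]; s=d.copy()
    for _ in range(20): s=d/(1+c["k1"]*(s@s))
    return c["origin"],R.from_rotvec(c["attitude"]).apply([*s,1.])
def onz(n,px,z):
    o,d=ray(n,px); return o+d*(z-o[2])/d[2]
def tri(pa,pb):
    (o1,d1),(o2,d2)=ray("side",pa),ray("top",pb)
    t=np.linalg.lstsq(np.c_[d1,-d2],o2-o1,rcond=None)[0]; a,b=o1+t[0]*d1,o2+t[1]*d2
    return (a+b)/2,np.linalg.norm(a-b)
def box(w,d,z): return np.array([[i*w/2,j*d/2,z] for i in(-1,1) for j in(-1,1)])
def cyl(r,z): a=np.arange(0,6.28,.2); return np.c_[r*np.cos(a),r*np.sin(a),0*a+z]
M={"large_jar":np.vstack([box(.044,.044,0),box(.054,.054,.005),box(.054,.054,.06),cyl(.0275,.063),cyl(.0275,.08)]),
   "small_jar":np.vstack([box(.03,.03,0),box(.04,.04,.005),box(.04,.04,.044),cyl(.0175,.06)]),
   "mixing_stand":np.vstack([box(.19,.1,0),box(.19,.1,.026)])}
def sil(n,name,p,z0=0,S=8,sz=(420,560)):
    P=M[name]@R.from_euler("z",p[2]).as_matrix().T+[p[0],p[1],z0]
    h=cv2.convexHull(((proj(n,P)+.5)*16).astype(np.float32)).reshape(-1,2)
    b=np.zeros(sz,np.uint8); big=np.zeros((sz[0]*4,sz[1]*4),np.uint8)
    cv2.fillPoly(big,[np.round(h/16*4*16-8).astype(np.int32)],255,shift=4)
    return cv2.resize(big,(sz[1],sz[0]),interpolation=cv2.INTER_AREA)/255.
def fit(name,masks,p0,z0=0):
    f=lambda q:sum(np.abs(sil(n,name,[q[0],q[1],q[2]/5],z0)-m).sum()/m.sum() for n,m in masks.items())
    best=None
    for y in (p0[2],p0[2]+.25,p0[2]-.25,p0[2]+.5,p0[2]-.5):
        s=np.array([p0[0],p0[1],y*5]); r=minimize(f,s,method="Nelder-Mead",options=dict(initial_simplex=[s,s+[.008,0,0],s+[0,.008,0],s+[0,0,.6]],xatol=1e-4,fatol=1e-5))
        if best is None or r.fun<best.fun: best=r
    return best.x*[1,1,.2],best.fun
E
cat > m1.py <<'E'
from h import *
I={n:vision.grab_frame(n) for n in C}; np.savez('f0.npz',**I)
def near(n,name,u):
    ds=[d for d in vision.masks_of(n,name) if d["conf"]>.3 and np.hypot((d["box"][0]+d["box"][2])/2-u[0],(d["box"][1]+d["box"][3])/2-u[1])<18]
    return ds[0]["mask"] if ds else np.zeros((420,560),bool)
lc={n:near(n,"lid",u) for n,u in(("side",(259,201)),("top",(263,241)))}
lid={n:[(np.nonzero(lc[n].any(0))[0][[0,-1]].mean()),np.nonzero(lc[n].any(1))[0][[0,-1]].mean()] for n in lc}
print("lid centre tri (z~.0715)",tri(lid["side"],lid["top"]))
ms={"large_jar":{n:(near(n,"large_jar",u)|lc[n]) for n,u in(("side",(258,217)),("top",(265,250)))},
 "small_jar":{n:near(n,"small_jar",u) for n,u in(("side",(320,228)),("top",(278,177)))},
 "mixing_stand":{n:near(n,"mixing_stand",u) for n,u in(("side",(283,314)),("top",(393,207)))}}
for k,m in ms.items():
    bc=lambda n:[np.nonzero(m[n].any(a))[0][[0,-1]].mean() for a in(0,1)]
    c,g=tri(bc("side"),bc("top")); print(k,"tri",c.round(4),"gap",g.round(4),{n:int(v.sum()) for n,v in m.items()})
    y0=0
    print("  both",*fit(k,m,[c[0],c[1],y0]))
    for n in m: print("  ",n,*fit(k,{n:m[n]},[c[0],c[1],y0]))
E
python3 m1.py
```

```text
lid centre tri (z~.0715) (array([0.45483621, 0.32353137, 0.06900238]), np.float64(0.002980572361151102))
large_jar tri [0.455  0.3204 0.0392] gap 0.0002 {'side': 1288, 'top': 923}
  both [0.4543263  0.32159103 0.3981271 ] 0.23155560683927817
   side [0.45426733 0.31932323 0.41801816] 0.06020277676287907
   top [0.4554029  0.32198331 0.41029155] 0.1536762050432307
small_jar tri [0.5832 0.2833 0.0291] gap 0.0009 {'side': 595, 'top': 494}
  both [0.58291888 0.28335122 0.03771767] 0.30640087042199593
   side [ 0.58276999  0.28068239 -0.01979718] 0.11903773274015489
   top [0.58389785 0.28356707 0.15615378] 0.15469556243550053
mixing_stand tri [0.5188 0.0672 0.0079] gap 0.0048 {'side': 6295, 'top': 5014}
  both [ 0.51978952  0.06714847 -0.10706867] 0.0894293835504758
   side [ 0.51884392  0.06527333 -0.10064486] 0.031920758772134745
   top [ 0.52094984  0.06856812 -0.09640009] 0.0329665172810249
```

```bash
cat > ov.py <<'E'
from h import *
I=np.load('f0.npz')
def warp(n,p,z,w=.22,h=.13,s=2000):
    xs=(np.arange(int(w*s))/s-w/2); ys=(np.arange(int(h*s))/s-h/2)
    X,Y=np.meshgrid(xs,ys); L=np.c_[X.ravel(),-Y.ravel(),0*X.ravel()]@R.from_euler("z",p[2]).as_matrix().T+[p[0],p[1],z]
    q=proj(n,L).astype(np.float32); return cv2.remap(I[n],q[:,0].reshape(X.shape),q[:,1].reshape(X.shape),cv2.INTER_CUBIC)
P={"side":[.5188,.0653,-.1],"top":[.5209,.0686,-.1]}
a=[warp(n,P[n],.026) for n in P]
for im in a:
    for k in range(-10,11):
        cv2.line(im,(220+k*20,0),(220+k*20,6 if k%5 else 14),(0,0,255),1)
    for k in range(-6,7): cv2.line(im,(0,130+k*20),(6 if k%5 else 14,130+k*20),(0,0,255),1)
row1=np.vstack(a)
J={"large_jar":[(.4543,.3193,.41),(.4554,.3220,.41)],"small_jar":[(.5828,.2807,.04),(.5839,.2836,.04)]}
cr=[]
for k,ps in J.items():
    for n,p in zip(("side","top"),ps):
        u=proj(n,[p[0],p[1],.03])[0]; x0,y0=int(u[0])-26,int(u[1])-26
        c=cv2.resize(I[n][y0:y0+52,x0:x0+52],None,fx=5,fy=5,interpolation=cv2.INTER_CUBIC)
        Q=M[k]@R.from_euler("z",p[2]).as_matrix().T+[p[0],p[1],0]; q=(proj(n,Q)-[x0,y0]+.5)*5
        for i in ([4,5,7,6],[8,9,11,10],[4,8],[5,9],[7,11],[6,10]): cv2.polylines(c,[q[i].astype(np.int32)],len(i)>2,(0,255,0),1)
        cr.append(c)
r2=np.vstack([np.hstack(cr[:1]),cr[2]])
out=np.hstack([row1[:520],r2]); cv2.imwrite('pics/ov.png',out); print(out.shape)
cv2.imwrite('pics/ovt.png',np.hstack([cr[1],cr[3]]))
# edge profiles along stand x at y=0 and along y through pockets
for n,im in zip(P,[warp(n,P[n],.026) for n in P]):
    g=cv2.cvtColor(im,cv2.COLOR_BGR2GRAY).astype(float)
    def edges(v,o):
        d=np.abs(np.gradient(cv2.GaussianBlur(v.reshape(1,-1),(0,0),3).ravel())); i=[k for k in range(1,len(d)-1) if d[k]>1.2 and d[k]>=d[k-1] and d[k]>d[k+1]]
        return [((k-o)/2,round(d[k],1)) for k in i]
    for yy in(-14,0,14): print(n,"x-prof y",yy,edges(g[130-yy*2-6:130-yy*2+6].mean(0),220))
    for xx in(-45,30,42,54): print(n,"y-prof(down=-y) x",xx,edges(g[:,220+xx*2-6:220+xx*2+6].mean(1),130))
E
python3 ov.py
```

```text
(520, 700, 3)
side x-prof y -14 [(-88.0, np.float64(3.2)), (-81.5, np.float64(3.4)), (-75.5, np.float64(2.7)), (-69.5, np.float64(6.2)), (-64.5, np.float64(5.6)), (-26.0, np.float64(1.4)), (9.5, np.float64(3.8)), (14.5, np.float64(2.9)), (66.5, np.float64(3.7)), (71.5, np.float64(3.9)), (89.0, np.float64(4.4)), (93.5, np.float64(2.7)), (99.5, np.float64(1.8))]
side x-prof y 0 [(-88.0, np.float64(2.8)), (-69.5, np.float64(6.2)), (-64.0, np.float64(5.2)), (-21.5, np.float64(1.2)), (-11.5, np.float64(7.9)), (-4.0, np.float64(7.6)), (9.0, np.float64(3.5)), (14.5, np.float64(3.1)), (66.5, np.float64(3.8)), (71.0, np.float64(3.7)), (89.0, np.float64(3.8)), (93.5, np.float64(1.9)), (100.0, np.float64(2.0))]
side x-prof y 14 [(-88.5, np.float64(3.5)), (-82.0, np.float64(3.0)), (-75.5, np.float64(2.7)), (-68.0, np.float64(8.5)), (-24.5, np.float64(9.4)), (11.5, np.float64(9.2)), (69.0, np.float64(8.5)), (88.5, np.float64(4.1)), (94.0, np.float64(1.7)), (99.5, np.float64(1.9))]
side y-prof(down=-y) x -45 [(-43.5, np.float64(4.2)), (-19.5, np.float64(7.0)), (-4.0, np.float64(8.9)), (43.5, np.fl
[... 2058 characters left out ...]
)), (-27.5, np.float64(2.2)), (-21.0, np.float64(1.7)), (24.5, np.float64(13.0)), (30.0, np.float64(10.7)), (43.5, np.float64(7.9)), (52.0, np.float64(1.6))]
top y-prof(down=-y) x 42 [(-53.5, np.float64(9.9)), (-48.5, np.float64(8.1)), (-43.5, np.float64(5.5)), (-32.0, np.float64(1.3)), (-28.0, np.float64(2.6)), (-21.0, np.float64(1.6)), (25.0, np.float64(12.5)), (30.0, np.float64(11.1)), (44.0, np.float64(6.4)), (52.0, np.float64(2.3))]
top y-prof(down=-y) x 54 [(-53.5, np.float64(9.6)), (-48.5, np.float64(8.2)), (-42.5, np.float64(6.7)), (-31.5, np.float64(1.5)), (-28.0, np.float64(2.8)), (-22.5, np.float64(1.5)), (25.0, np.float64(12.1)), (30.5, np.float64(10.8)), (44.0, np.float64(7.0))]
```

View pics/ov.png

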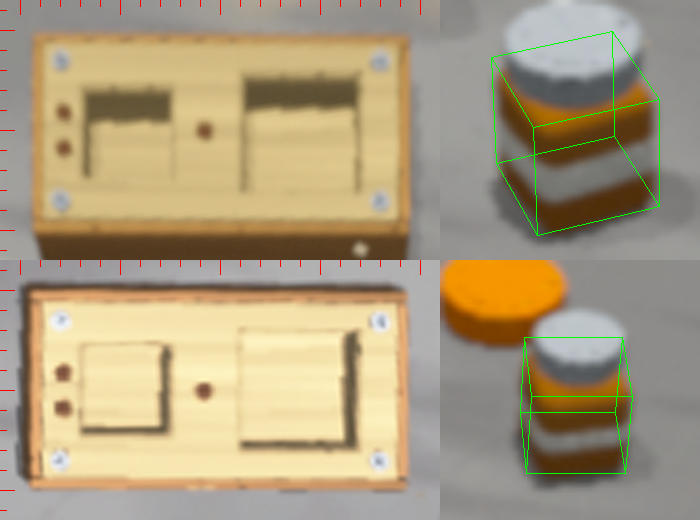

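View pics/ovt.png

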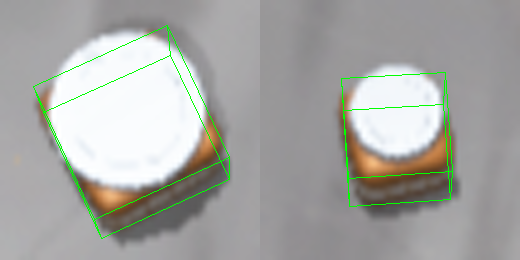

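```bash
cat >> h.py <<'E'
def go(x,y,z,phi):
    """print move from the measured pose to a tool-down pose, in tool axes"""
    s=env.read_state(); A=R.from_rotvec(s["ee_rot"]).as_matrix(); d=A.T@(np.array([x,y,z])-s["position"])
    T=np.c_[[np.cos(phi),np.sin(phi),0],[np.sin(phi),-np.cos(phi),0],[0,0,-1]]
    r=R.from_matrix(A.T@T).as_rotvec(); print("d",d.round(4),"a",(np.degrees(r)/6).round(2),"rows>=",round(max(np.linalg.norm(d)/.0417,np.degrees(np.linalg.norm(r))/7.16),1))
E
python3 - <<'E'
from h import *
print(tri((340,405),(543,152)),tri((100,345),(535,330)))
for z in(0,.1,.2,.3): print(z,onz("side",(340,405),z).round(3),onz("top",(543,152),z).round(3),onz("top",(497,310),z).round(3))
go(.232,-.58,.40,.41); go(.45,-.05,.4,.41); go(.4548,.3207,.2,.41); s=env.read_state(); print(s["t"])
E
python3 - <<'E'
import cv2,numpy as np
a=cv2.imread('pics/side0.png')[280:420,20:360]; b=cv2.imread('pics/top0.png')[130:350,440:560]
cv2.imwrite('pics/c.png',np.hstack([cv2.resize(a,(510,330))[:, :],cv2.resize(b,(180,330))]))
E
```

```text
(array([ 0.58131897, -0.18816381,  0.14798922]), np.float64(0.006499308695564151)) (array([ 0.28432998, -0.12134571,  0.15065659]), np.float64(0.022021115023170768))
0 [ 0.598 -0.094  0.   ] [ 0.638 -0.28   0.   ] [ 0.312 -0.13   0.   ]
0.1 [ 0.584 -0.158  0.1  ] [ 0.602 -0.218  0.1  ] [ 0.312 -0.084  0.1  ]
0.2 [ 0.571 -0.223  0.2  ] [ 0.566 -0.156  0.2  ] [ 0.311 -0.039  0.2  ]
0.3 [ 0.558 -0.287  0.3  ] [ 0.53  -0.094  0.3  ] [0.31  0.007 0.3  ]
d [-0.0002 -0.0003 -0.1751] a [-0.    0.   -0.28] rows>= 4.2
d [ 0.3992 -0.4113 -0.1751] a [-0.    0.   -0.28] rows>= 14.4
d [ 0.5414 -0.7537  0.0249] a [-0.    0.   -0.28] rows>= 22.3
1.0
```

View pics/c.png

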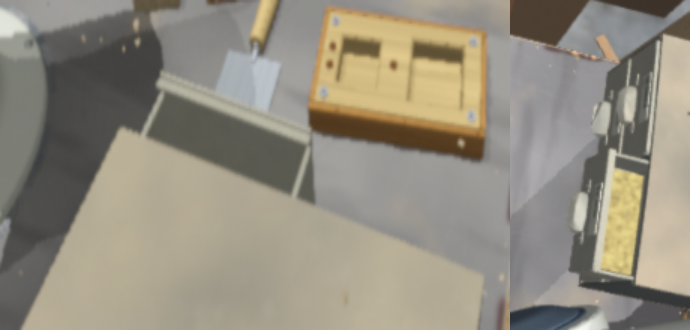

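step_arm(series=[{"dx": 0.04,"dy": -0.04,"dz": -0.03},{"dx": 0.4,"dy": -0.41,"dz": -0.1},{"dx": 0.4,"dy": -0.41,"dz": -0.1},{"dx": 0.4,"dy": -0.41,"dz": -0.1},{"dx": 0.4,"dy": -0.41,"dz": -0.1},{"dx": 0.4,"dy": -0.41,"dz": -0.1},{"dx": 0.4,"dy": -0.41,"dz": -0.1},{"dx": 0.4,"dy": -0.41,"dz": -0.1},{"dx": 0.4,"dy": -0.41,"dz": -0.1},{"dx": 0.4,"dy": -0.41,"dz": -0.1},{"dx": 0.4,"dy": -0.41,"dz": -0.1},{"dx": 0.4,"dy": -0.41,"dz": -0.1}])

```text
schema error: expected keys ax, ay, az, dx, dy, dz, gripper
```

```bash
python3 -c "
from h import *
go(.4548,.3207,.15,.41); print(env.read_state()['t'])"
```

```text
d [ 0.5414 -0.7537  0.0749] a [-0.    0.   -0.28] rows>= 22.3
1.0
```

step_arm(series=[{"ax": 0,"ay": 0,"az": 0,"dx": 0.03,"dy": -0.03,"dz": -0.03,"gripper": 0.091},{"ax": 0,"ay": 0,"az": 0,"dx": 0.4,"dy": -0.41,"dz": -0.1,"gripper": 0.091},{"ax": 0,"ay": 0,"az": 0,"dx": 0.4,"dy": -0.41,"dz": -0.1,"gripper": 0.091},{"ax": 0,"ay": 0,"az": 0,"dx": 0.4,"dy": -0.41,"dz": -0.1,"gripper": 0.091},{"ax": 0,"ay": 0,"az": 0,"dx": 0.4,"dy": -0.41,"dz": -0.1,"gripper": 0.091},{"ax": 0,"ay": 0,"az": 0,"dx": 0.4,"dy": -0.41,"dz": -0.1,"gripper": 0.091},{"ax": 0,"ay": 0,"az": 0,"dx": 0.4,"dy": -0.41,"dz": -0.1,"gripper": 0.091},{"ax": 0,"ay": 0,"az": 0,"dx": 0.4,"dy": -0.41,"dz": -0.1,"gripper": 0.091},{"ax": 0,"ay": 0,"az": 0,"dx": 0.4,"dy": -0.41,"dz": -0.1,"gripper": 0.091},{"ax": 0,"ay": 0,"az": 0,"dx": 0.4,"dy": -0.41,"dz": -0.1,"gripper": 0.091},{"ax": 0,"ay": 0,"az": 0,"dx": 0.4,"dy": -0.41,"dz": -0.1,"gripper": 0.091},{"ax": 0,"ay": 0,"az": 0,"dx": 0.4,"dy": -0.41,"dz": -0.1,"gripper": 0.091}])

```text
t: 2.0
position: [0.4191, -0.1275, 0.3135]
ee_rot: [3.084, 0.594, 0.001]
force: [1.5, -0.2, 0.3]
grip_width: 0.0912
gripper_force: 0.0
```

```bash
python3 -c "
from h import *
s=env.read_state();print(s['t'],s['position'],s['joints'],s['dq'].round(2)); go(.4548,.3207,.15,.41)"
```

```text
2.0 [ 0.41910699 -0.12748671  0.31353899] [-4.31756724e-01  1.35889474e-01  1.63711300e+00 -1.51906099e-05
  1.36784188e+00  7.58465689e-01] [ 1.14 -0.01 -0.18  0.    0.19  1.13]
d [ 0.1995 -0.403   0.1634] a [ 0.01 -0.   -0.28] rows>= 11.5
```

step_arm(series=[{"ax": 0,"ay": 0,"az": -0.28,"dx": 0.19,"dy": -0.38,"dz": 0.16,"gripper": 0.091},{"ax": 0,"ay": 0,"az": -0.28,"dx": 0.19,"dy": -0.38,"dz": 0.16,"gripper": 0.091},{"ax": 0,"ay": 0,"az": -0.28,"dx": 0.19,"dy": -0.38,"dz": 0.16,"gripper": 0.091},{"ax": 0,"ay": 0,"az": -0.28,"dx": 0.19,"dy": -0.38,"dz": 0.16,"gripper": 0.091},{"ax": 0,"ay": 0,"az": -0.28,"dx": 0.19,"dy": -0.38,"dz": 0.16,"gripper": 0.091},{"ax": 0,"ay": 0,"az": -0.28,"dx": 0.19,"dy": -0.38,"dz": 0.16,"gripper": 0.091},{"ax": 0,"ay": 0,"az": -0.28,"dx": 0.19,"dy": -0.38,"dz": 0.16,"gripper": 0.091},{"ax": 0,"ay": 0,"az": -0.28,"dx": 0.19,"dy": -0.38,"dz": 0.16,"gripper": 0.091},{"ax": 0,"ay": 0,"az": -0.28,"dx": 0.19,"dy": -0.38,"dz": 0.16,"gripper": 0.091},{"ax": 0,"ay": 0,"az": -0.28,"dx": 0.19,"dy": -0.38,"dz": 0.16,"gripper": 0.091},{"ax": 0,"ay": 0,"az": -0.28,"dx": 0.19,"dy": -0.38,"dz": 0.16,"gripper": 0.091},{"ax": 0,"ay": 0,"az": -0.28,"dx": 0.19,"dy": -0.38,"dz": 0.16,"gripper": 0.091}])

```text
t: 3.0
position: [0.4536, 0.2989, 0.1507]
ee_rot: [-3.074, -0.644, 0.002]
force: [-1.3, -1.4, 0.5]
grip_width: 0.0912
gripper_force: 0.0
```

```bash
python3 -c "
from h import *
s=env.read_state();print(s['t'],s['position'],s['dq'].round(2)); go(.4548,.3207,.04,.41)"
```

```text
3.0 [0.45357902 0.29888051 0.15073388] [-0.08 -0.06  0.05 -0.02  0.03 -0.1 ]
d [ 0.01   -0.0194  0.1107] a [-0.01  0.01  0.03] rows>= 2.7
```

step_arm(series=[{"ax": 0,"ay": 0,"az": 0,"dx": 0.01,"dy": -0.019,"dz": 0.01,"gripper": 0.091},{"ax": 0,"ay": 0,"az": 0,"dx": 0.01,"dy": -0.019,"dz": 0.02,"gripper": 0.091},{"ax": 0,"ay": 0,"az": 0,"dx": 0.01,"dy": -0.019,"dz": 0.05,"gripper": 0.091},{"ax": 0,"ay": 0,"az": 0,"dx": 0.01,"dy": -0.019,"dz": 0.08,"gripper": 0.091},{"ax": 0,"ay": 0,"az": 0,"dx": 0.01,"dy": -0.019,"dz": 0.105,"gripper": 0.091},{"ax": 0,"ay": 0,"az": 0,"dx": 0.01,"dy": -0.019,"dz": 0.112,"gripper": 0.091},{"ax": 0,"ay": 0,"az": 0,"dx": 0.01,"dy": -0.019,"dz": 0.112,"gripper": 0.091},{"ax": 0,"ay": 0,"az": 0,"dx": 0.01,"dy": -0.019,"dz": 0.112,"gripper": 0.091}])

```text
t: 3.67
position: [0.4559, 0.3153, 0.0416]
ee_rot: [-3.076, -0.639, -0.0]
force: [0.1, 0.8, 0.2]
grip_width: 0.0912
gripper_force: 0.0
```

```bash
python3 -c "
from h import *
s=env.read_state();print(s['t'],s['position'],s['dq'].round(2)); go(.4548,.3207,.038,.41)"
```

```text
3.6667 [0.45593615 0.31528082 0.04160882] [ 0.   -0.02 -0.01 -0.    0.   -0.  ]
d [ 0.0011 -0.0054  0.0036] a [-0. -0. -0.] rows>= 0.2
```

step_arm(series=[{"ax": 0,"ay": 0,"az": 0,"dx": 0.001,"dy": -0.005,"dz": 0.003,"gripper": 0.091},{"ax": 0,"ay": 0,"az": 0,"dx": 0.001,"dy": -0.005,"dz": 0.003,"gripper": 0.07},{"ax": 0,"ay": 0,"az": 0,"dx": 0.001,"dy": -0.005,"dz": 0.003,"gripper": 0.06},{"ax": 0,"ay": 0,"az": 0,"dx": 0.001,"dy": -0.005,"dz": 0.003,"gripper": 0.045},{"ax": 0,"ay": 0,"az": 0,"dx": 0.001,"dy": -0.005,"dz": 0.003,"gripper": 0.045},{"ax": 0,"ay": 0,"az": 0,"dx": 0.001,"dy": -0.005,"dz": 0.003,"gripper": 0.045},{"ax": 0,"ay": 0,"az": 0,"dx": 0.001,"dy": -0.005,"dz": 0.003,"gripper": 0.045},{"ax": 0,"ay": 0,"az": 0,"dx": 0.001,"dy": -0.005,"dz": 0.003,"gripper": 0.045}], squeeze=30)

```text
t: 4.33
position: [0.4546, 0.3203, 0.0381]
ee_rot: [-3.076, -0.64, -0.0]
force: [0.5, -1.1, 4.9]
grip_width: 0.0571
gripper_force: 28.1
```

```bash
python3 -c "
from h import *
s=env.read_state();print(s['t'],s['position'],s['force'],s['grip_width'],s['gripper_force']); go(.559,.062,.12,-.1)"
```

```text
4.3333 [0.45459308 0.32032343 0.03814896] [ 0.49323668 -1.13671239  4.9423277 ] 0.057141270163477184 28.113236683420837
d [-0.0072  0.2785 -0.0818] a [-0.   -0.    4.87] rows>= 7.0
```

step_arm(series=[{"ax": 0,"ay": 0,"az": 0,"dx": 0,"dy": 0,"dz": 0,"gripper": 0.045},{"ax": 0,"ay": 0,"az": 0,"dx": 0,"dy": 0,"dz": 0,"gripper": 0.045},{"ax": 0,"ay": 0,"az": 0,"dx": 0,"dy": 0,"dz": 0,"gripper": 0.045}])

```text
t: 4.58
position: [0.4546, 0.3203, 0.0382]
ee_rot: [-3.076, -0.64, -0.0]
force: [-0.7, -1.8, 6.5]
grip_width: 0.0571
gripper_force: 28.1
```

```bash
python3 -c "
from h import *
s=env.read_state();print(s['t'],s['position'],s['force'],s['wrist_torque'],s['grip_width'],s['gripper_force']); go(.559,.062,.12,-.1)"
```

```text
4.5833 [0.45461904 0.32032025 0.03815239] [-0.65695169 -1.75177351  6.47841545] [-0.17941273  0.1207827   0.01131525] 0.05710457115960424 28.11286169104278
d [-0.0072  0.2785 -0.0818] a [-0.   -0.    4.87] rows>= 7.0
```

step_arm(series=[{"ax": 0,"ay": 0,"az": 0,"dx": 0,"dy": 0,"dz": 0,"gripper": 0.07},{"ax": 0,"ay": 0,"az": 0,"dx": 0,"dy": 0,"dz": 0,"gripper": 0.07},{"ax": 0,"ay": 0,"az": 0,"dx": 0,"dy": 0,"dz": 0.0045,"gripper": 0.07},{"ax": 0,"ay": 0,"az": 0,"dx": 0,"dy": 0,"dz": 0.0045,"gripper": 0.07},{"ax": 0,"ay": 0,"az": 0,"dx": 0,"dy": 0,"dz": 0.0045,"gripper": 0.06},{"ax": 0,"ay": 0,"az": 0,"dx": 0,"dy": 0,"dz": 0.0045,"gripper": 0.045},{"ax": 0,"ay": 0,"az": 0,"dx": 0,"dy": 0,"dz": 0.0045,"gripper": 0.045},{"ax": 0,"ay": 0,"az": 0,"dx": 0,"dy": 0,"dz": 0.0045,"gripper": 0.045},{"ax": 0,"ay": 0,"az": 0,"dx": 0,"dy": 0,"dz": 0.0045,"gripper": 0.045}])

```text
t: 5.33
position: [0.4544, 0.3203, 0.0333]
ee_rot: [3.076, 0.64, -0.001]
force: [0.4, -0.4, -4.7]
grip_width: 0.0567
gripper_force: 28.2
```

```bash
python3 -c "
from h import *
s=env.read_state();print(s['t'],s['position'],s['force'],s['wrist_torque'],s['grip_width'],s['gripper_force']); go(.559,.062,.12,-.1)"
```

```text
5.3333 [0.45437599 0.32028608 0.03332074] [ 0.44114206 -0.36033304 -4.66264959] [-0.07195488  0.00662011  0.05456303] 0.05665024023229234 28.198233260773122
d [-0.0071  0.2786 -0.0867] a [0.   0.   4.87] rows>= 7.0
```

step_arm(series=[{"ax": 0,"ay": 0,"az": 0,"dx": 0,"dy": 0,"dz": -0.015,"gripper": 0.045},{"ax": 0,"ay": 0,"az": 0,"dx": 0,"dy": 0,"dz": -0.045,"gripper": 0.045},{"ax": 0,"ay": 0,"az": 0.5,"dx": 0,"dy": 0.015,"dz": -0.075,"gripper": 0.045},{"ax": 0,"ay": 0,"az": 1.2,"dx": 0,"dy": 0.05,"dz": -0.085,"gripper": 0.045},{"ax": 0,"ay": 0,"az": 2,"dx": -0.002,"dy": 0.088,"dz": -0.085,"gripper": 0.045},{"ax": 0,"ay": 0,"az": 2.8,"dx": -0.004,"dy": 0.126,"dz": -0.085,"gripper": 0.045},{"ax": 0,"ay": 0,"az": 3.5,"dx": -0.005,"dy": 0.164,"dz": -0.085,"gripper": 0.045},{"ax": 0,"ay": 0,"az": 4.2,"dx": -0.006,"dy": 0.202,"dz": -0.085,"gripper": 0.045},{"ax": 0,"ay": 0,"az": 4.7,"dx": -0.007,"dy": 0.24,"dz": -0.085,"gripper": 0.045},{"ax": 0,"ay": 0,"az": 4.87,"dx": -0.007,"dy": 0.265,"dz": -0.085,"gripper": 0.045},{"ax": 0,"ay": 0,"az": 4.87,"dx": -0.007,"dy": 0.276,"dz": -0.085,"gripper": 0.045},{"ax": 0,"ay": 0,"az": 4.87,"dx": -0.007,"dy": 0.279,"dz": -0.085,"gripper": 0.045}])

```text
t: 6.33
position: [0.56, 0.0598, 0.1183]
ee_rot: [3.137, -0.16, 0.0]
force: [0.8, 0.4, -4.4]
grip_width: 0.0566
gripper_force: 28.2
```

step_arm(series=[{"ax": 0,"ay": 0,"az": 0,"dx": 0,"dy": 0,"dz": 0,"gripper": 0.045},{"ax": 0,"ay": 0,"az": 0,"dx": 0,"dy": 0,"dz": 0,"gripper": 0.045},{"ax": 0,"ay": 0,"az": 0,"dx": 0,"dy": 0,"dz": 0,"gripper": 0.045}])

```text
t: 6.58
position: [0.5587, 0.0628, 0.1184]
ee_rot: [-3.138, 0.155, 0.001]
force: [-0.9, -0.5, -4.7]
grip_width: 0.0563
gripper_force: 28.2
```

```bash
cat > m2.py <<'E'
from h import *
s=env.read_state();print(s['t'],s['position'],s['force'],s['wrist_torque'],s['grip_width'],s['gripper_force']); go(.559,.062,.12,-.1)
I={n:vision.grab_frame(n) for n in C}; np.savez('f1.npz',**I)
p=s["position"]
for n in C:
    u=proj(n,[p[0],p[1],p[2]])[0]; print(n,"tcp px",u.round(1))
    for o in("large_jar","lid"):
        for d in vision.masks_of(n,o)[:4]: print("  ",o,round(d["conf"],2),d["box"],d["mask"].sum())
x0=[int(v) for v in proj("side",p)[0]]; x1=[int(v) for v in proj("top",p)[0]]
c=[cv2.resize(I[n][y-60:y+60,x-60:x+60],None,fx=3.3,fy=3.3,interpolation=cv2.INTER_CUBIC) for n,(x,y) in(("side",x0),("top",x1))]
cv2.imwrite('pics/d.png',np.hstack(c))
E
python3 m2.py
```

```text
6.5833 [0.5586955  0.06284783 0.11835276] [-0.85090033 -0.4655577  -4.68116891] [ 0.04648401  0.07620017 -0.03011033] 0.05631241818955923 28.19971871562302
d [ 0.0004  0.0008 -0.0016] a [-0.    0.01  0.01] rows>= 0.0
side tcp px [313.2 267.7]
   large_jar 0.72 [295.6, 272.6, 334.4, 293.6] 367
top tcp px [406.7 172.7]
   lid 0.9 [217.5, 181.2, 248.2, 209.9] 661
```

View pics/d.png

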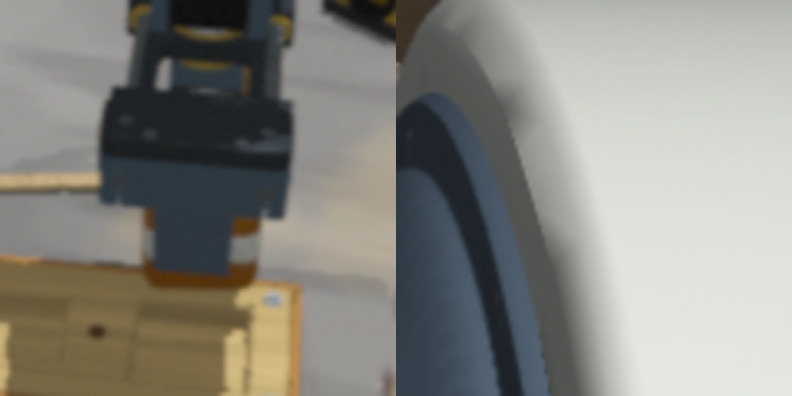

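```bash
python3 - <<'E'
from h import *
I=np.load('f1.npz'); g=cv2.cvtColor(I["side"],cv2.COLOR_BGR2HSV)
# glass-orange rows just above foot: find left/right extents by saturation profile
for r in range(282,296,1):
    v=I["side"][r,285:345].astype(int); sat=g[r,285:345,1].astype(int)
    print(r,"".join("#" if (a>150 and c[2]<200 and c[0]<60) else "." for a,c in zip(sat,v)))
p=np.array([.5587,.0628]); foot=.118-.0333
for x in(.0,.001):
  Q=M["large_jar"][:8]@R.from_euler("z",-.1).as_matrix().T+[p[0]+x,p[1],foot]; print(x,proj("side",Q[[0,2,4,6]]).round(1).tolist())
c=R.from_euler("z",-.1).apply([.0402,-.0015,0])+[.5188,.0653,0]; print("pocket1 side frame",c)
c=R.from_euler("z",-.1).apply([.0393,-.001,0])+[.5209,.0686,0]; print("pocket1 top frame",c)
E
```

```text
282 ............................................................
283 ............................................................
284 ............................................................
285 ............................................................
286 ............................................................
287 ............##..............................#...............
288 ............##........................#######...............
289 ...........#######....................#######...............
290 ............#################.........######................
291 ............#################################...............
292 .............################################...............
293 ..............#############################.................
294 ..........................##############....................
295 ............................................................
0.0 [[297.1, 292.0], [325.4, 294.7], [293.7, 291.7], [328.7, 295.0]]
0.001 [[297.8, 292.0], [326.0, 294.7], [294.3, 291.7], [329.4, 295.0]]
pocket1 side frame [0.55864942 0.05979419 0.        ]
pocket1 top frame [0.55990383 0.06368154 0.        ]
```

```bash
python3 - <<'E'
from h import *
from scipy.optimize import least_squares
I=np.load('f1.npz')["side"].astype(float); G=I[:,:,1]
obs=[]
for c in range(301,326,3):
    v=G[288:301,c-1:c+2].mean(1); lo=v[:6].min(); hi=v[7:].max(); k=int(np.argmin(v[:6])); h=(lo+hi)/2
    j=next(i for i in range(k,12) if v[i]<=h<v[i+1]); obs.append((c,288+j+(h-v[j])/(v[j+1]-v[j])+0.0)); 
print(np.round(obs,2).tolist(), v.round())
for r in(288,289,290,291): print(r,I[r,290:302,1].round(),I[r,324:338,1].round())
Q=lambda x,y,z:proj("side",box(.044,.044,0)@R.from_euler("z",-.1).as_matrix().T+[x,y,z])[[0,2]]
for y in(.0598,.0628,.0658):
  q=Q(.5615,y,.0847); print(y,[(c,round(float(np.interp(c,q[:,0],q[:,1])),2)) for c,_ in obs][::3])
E
```

```text
[[301.0, 293.77], [304.0, 293.97], [307.0, 294.0], [310.0, 294.06], [313.0, 294.27], [316.0, 294.27], [319.0, 294.31], [322.0, 294.39], [325.0, 294.36]] [ 57.  54.  54.  53.  54.  61.  92. 130. 147. 159. 157. 143. 116.]
288 [78. 78. 78. 78. 78. 73. 63. 52. 51. 50. 52. 52.] [ 55.  57.  58.  56.  56.  60.  81. 113. 132. 136. 136. 136. 136. 136.]
289 [84. 84. 84. 83. 80. 76. 67. 57. 51. 51. 51. 51.] [ 54.  54.  55.  55.  55.  61.  86. 114. 129. 133. 133. 132. 131. 132.]
290 [96. 96. 95. 94. 93. 89. 81. 65. 53. 50. 50. 50.] [ 54.  54.  53.  55.  55.  65.  94. 120. 130. 133. 134. 133. 133. 133.]
291 [ 99. 100.  99.  99.  99.  96.  88.  72.  58.  52.  50.  51.] [ 53.  53.  54.  54.  56.  75. 103. 122. 128. 131. 133. 134. 132. 133.]
0.0598 [(301, 293.61), (310, 294.48), (319, 295.34)]
0.0628 [(301, 292.23), (310, 293.1), (319, 293.96)]
0.0658 [(301, 290.86), (310, 291.72), (319, 292.58)]
```

```bash
cat > m3.py <<'E'
from h import *
from scipy.optimize import least_squares
cols=np.arange(301,326,3); low=np.array([293.77,293.97,294.0,294.06,294.27,294.27,294.31,294.39,294.36])
def pred(p,z=.0847):
    Q=lambda w,zz:proj("side",box(w,w,zz)@R.from_euler("z",p[2]).as_matrix().T+[p[0],p[1],z])
    b=Q(.044,0); s=np.linspace(0,1,200)[:,None]
    # bottom boundary: max over edges of foot and bevel
    h=cv2.convexHull(np.vstack([b,Q(.054,.005),Q(.054,.06)]).astype(np.float32)).reshape(-1,2); h=np.vstack([h,h[:1]])
    pts=np.vstack([h[i]*(1-s)+h[i+1]*s for i in range(len(h)-1)]); lo=pts[pts[:,1]>287]; 
    bot=[lo[np.abs(lo[:,0]-c)<1.2][:,1].max() for c in cols]
    r=pts[np.abs(pts[:,1]-289.5)<.6][:,0]
    return np.r_[bot-low,2*(r.min()-296.5),2*(r.max()-330.0)]
for z in(.0837,.0847,.0857):
    best=min((least_squares(lambda q:pred(q*[1e-3,1e-3,.01],z),np.array([561,62,y0]),diff_step=1e-3) for y0 in(-10,-5,-1,3)),key=lambda r:r.cost)
    print(z,best.x*[1e-3,1e-3,.01],best.cost.round(3))
E
python3 m3.py
```

```text
0.0837 [ 0.55946016  0.0624819  -0.02743176] 4.41
0.0847 [ 0.55938541  0.06148412 -0.02773393] 4.692
0.0857 [ 0.55927333  0.06045257 -0.02755319] 4.985
```

step_arm(series=[{"ax": 0,"ay": 0,"az": 0.6,"dx": -0.001,"dy": 0.002,"dz": 0.015,"gripper": 0.045},{"ax": 0,"ay": 0,"az": 0.67,"dx": -0.001,"dy": 0.002,"dz": 0.04,"gripper": 0.045},{"ax": 0,"ay": 0,"az": 0.67,"dx": -0.001,"dy": 0.002,"dz": 0.05,"gripper": 0.045},{"ax": 0,"ay": 0,"az": 0.67,"dx": -0.001,"dy": 0.002,"dz": 0.054,"gripper": 0.045},{"ax": 0,"ay": 0,"az": 0.67,"dx": -0.001,"dy": 0.002,"dz": 0.057,"gripper": 0.045},{"ax": 0,"ay": 0,"az": 0.67,"dx": -0.001,"dy": 0.002,"dz": 0.06,"gripper": 0.045},{"ax": 0,"ay": 0,"az": 0.67,"dx": -0.001,"dy": 0.002,"dz": 0.062,"gripper": 0.045},{"ax": 0,"ay": 0,"az": 0.67,"dx": -0.001,"dy": 0.002,"dz": 0.064,"gripper": 0.045}])

```text
t: 7.55
position: [0.5586, 0.0598, 0.0549]
ee_rot: [-3.13, 0.266, -0.002]
force: [-0.6, -0.3, -0.6]
grip_width: 0.0568
gripper_force: 28.2
```

step_arm(series=[{"ax": 0,"ay": 0,"az": 0,"dx": 0,"dy": 0,"dz": 0.001,"gripper": 0.045},{"ax": 0,"ay": 0,"az": 0,"dx": 0,"dy": 0,"dz": 0.002,"gripper": 0.045},{"ax": 0,"ay": 0,"az": 0,"dx": 0,"dy": 0,"dz": 0.003,"gripper": 0.045},{"ax": 0,"ay": 0,"az": 0,"dx": 0,"dy": 0,"dz": 0.004,"gripper": 0.045}])

```text
t: 7.88
position: [0.5604, 0.0602, 0.0523]
ee_rot: [-3.129, 0.266, -0.008]
force: [1.0, 6.9, -5.4]
grip_width: 0.0557
gripper_force: 29.2
```

```bash
python3 -c "
from h import *
s=env.read_state();print(s['t'],s['position'],s['force'],s['wrist_torque'],s['grip_width'],s['gripper_force'])"
```

```text
7.8833 [0.5603665  0.06016498 0.05231089] [ 0.96720094  6.87551769 -5.41701422] [ 1.38998787 -0.12066826 -0.0066128 ] 0.05571490043006638 29.152551970328204
```

step_arm(series=[{"ax": 0,"ay": 0,"az": 0,"dx": 0.0015,"dy": -0.0015,"dz": 0,"gripper": 0.045},{"ax": 0,"ay": 0,"az": 0,"dx": 0.0015,"dy": -0.0025,"dz": 0.001,"gripper": 0.045},{"ax": 0,"ay": 0,"az": 0,"dx": 0.0015,"dy": -0.0025,"dz": 0.002,"gripper": 0.045},{"ax": 0,"ay": 0,"az": 0,"dx": 0.0015,"dy": -0.0025,"dz": 0.003,"gripper": 0.045},{"ax": 0,"ay": 0,"az": 0,"dx": 0.0015,"dy": -0.0025,"dz": 0.004,"gripper": 0.045}])

```text
t: 8.3
position: [0.5598, 0.0619, 0.0462]
ee_rot: [3.13, -0.267, -0.001]
force: [0.8, -0.3, -5.2]
grip_width: 0.0554
gripper_force: 29.1
```

```bash
python3 -c "
from h import *
s=env.read_state();print(s['t'],s['position'],s['ee_rot'],s['force'],s['wrist_torque'],s['grip_width'],s['gripper_force'])"
```

```text
8.3 [0.55984804 0.06194735 0.0461642 ] [ 3.13012110e+00 -2.66680500e-01 -7.58635748e-04] [ 0.77579825 -0.33574593 -5.18097498] [ 0.0603717  -0.06385154 -0.01295036] 0.055398699643264805 29.10964611946838
```

step_arm(series=[{"ax": 0,"ay": 0,"az": 0,"dx": 0,"dy": 0,"dz": 0.002,"gripper": 0.045},{"ax": 0,"ay": 0,"az": 0,"dx": 0,"dy": 0,"dz": 0.003,"gripper": 0.045},{"ax": 0,"ay": 0,"az": 0,"dx": 0,"dy": 0,"dz": 0.004,"gripper": 0.045},{"ax": 0,"ay": 0,"az": 0,"dx": 0,"dy": 0,"dz": 0.005,"gripper": 0.045},{"ax": 0,"ay": 0,"az": 0,"dx": 0,"dy": 0,"dz": 0.005,"gripper": 0.045}])

```text
t: 8.72
position: [0.56, 0.062, 0.0413]
ee_rot: [-3.13, 0.267, 0.0]
force: [0.2, -0.4, -4.4]
grip_width: 0.0559
gripper_force: 29.1
```

step_arm(series=[{"ax": 0,"ay": 0,"az": 0,"dx": 0,"dy": 0,"dz": 0.001,"gripper": 0.045},{"ax": 0,"ay": 0,"az": 0,"dx": 0,"dy": 0,"dz": 0.0015,"gripper": 0.045},{"ax": 0,"ay": 0,"az": 0,"dx": 0,"dy": 0,"dz": 0.0015,"gripper": 0.045}])

```text
t: 8.97
position: [0.5599, 0.0619, 0.0408]
ee_rot: [3.13, -0.266, 0.0]
force: [-6.0, -1.3, 13.0]
grip_width: 0.0551
gripper_force: 29.3
```

step_arm(series=[{"ax": 0,"ay": 0,"az": 0,"dx": 0,"dy": 0,"dz": -0.001,"gripper": 0.07},{"ax": 0,"ay": 0,"az": 0,"dx": 0,"dy": 0,"dz": -0.001,"gripper": 0.085},{"ax": 0,"ay": 0,"az": 0,"dx": 0,"dy": 0,"dz": -0.001,"gripper": 0.085},{"ax": 0,"ay": 0,"az": 0,"dx": 0,"dy": 0,"dz": -0.02,"gripper": 0.085},{"ax": 0,"ay": 0,"az": 0,"dx": 0,"dy": 0,"dz": -0.06,"gripper": 0.085},{"ax": 0,"ay": 0,"az": 0,"dx": 0,"dy": 0,"dz": -0.1,"gripper": 0.091},{"ax": 0,"ay": 0,"az": -0.5,"dx": -0.002,"dy": -0.04,"dz": -0.12,"gripper": 0.091},{"ax": 0,"ay": 0,"az": -1.5,"dx": -0.004,"dy": -0.08,"dz": -0.12,"gripper": 0.091},{"ax": 0,"ay": 0,"az": -2.5,"dx": -0.007,"dy": -0.12,"dz": -0.12,"gripper": 0.091},{"ax": 0,"ay": 0,"az": -2.67,"dx": -0.01,"dy": -0.16,"dz": -0.12,"gripper": 0.091},{"ax": 0,"ay": 0,"az": -2.67,"dx": -0.012,"dy": -0.195,"dz": -0.12,"gripper": 0.091},{"ax": 0,"ay": 0,"az": -2.67,"dx": -0.014,"dy": -0.221,"dz": -0.12,"gripper": 0.091}])

```text
t: 9.97
position: [0.5836, 0.2853, 0.16]
ee_rot: [-3.136, -0.174, -0.001]
force: [-0.3, -0.7, -0.9]
grip_width: 0.091
gripper_force: 0.0
```

```bash
cat > m4.py <<'E'
from h import *
s=env.read_state();print(s['t'],s['position'],s['force'])
fr=vision.grab_frame("side")
def near(n,name,u,r=20):
    ds=[d for d in vision.masks_of(n,name) if d["conf"]>.3 and np.hypot((d["box"][0]+d["box"][2])/2-u[0],(d["box"][1]+d["box"][3])/2-u[1])<r]
    return ds[0]["mask"] if ds else np.zeros((420,560),bool)
u=proj("side",[.5589,.061,.045])[0]
m=near("side","large_jar",u)|near("side","lid",u,30); print("jar px",m.sum())
if m.sum(): print("seated jar, z0=.008",*fit("large_jar",{"side":m},[.559,.060,-.1],.008)); print("model box",proj("side",[.5589,.061,.08])[0],np.nonzero(m.any(0))[0][[0,-1]],np.nonzero(m.any(1))[0][[0,-1]])
go(.5833,.2821,.035,.11)
cv2.imwrite('pics/e.png',cv2.resize(fr[160:360,200:400],None,fx=3,fy=3,interpolation=cv2.INTER_CUBIC))
E
python3 m4.py
```

```text
9.9667 [0.58360974 0.28533765 0.15996525] [-0.28389602 -0.73805399 -0.86627946]
jar px 1720
seated jar, z0=.008 [ 0.56041888  0.06833956 -0.11544563] 0.09846101231190152
model box [312.22039001 286.44934146] [294 330] [271 325]
d [-0.0004  0.002   0.1246] a [-0.   -0.    0.02] rows>= 3.0
```

View pics/e.png

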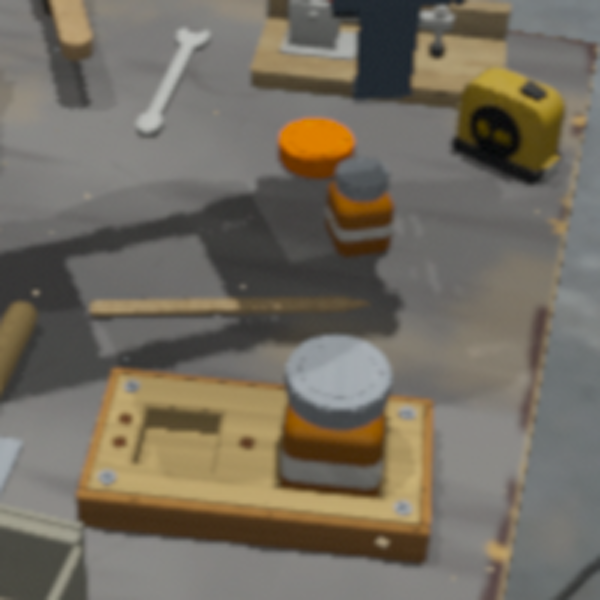

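step_arm(series=[{"ax": 0,"ay": 0,"az": 0,"dx": 0,"dy": 0.001,"dz": 0.03,"gripper": 0.091},{"ax": 0,"ay": 0,"az": 0,"dx": 0,"dy": 0.001,"dz": 0.07,"gripper": 0.085},{"ax": 0,"ay": 0,"az": 0,"dx": 0,"dy": 0.001,"dz": 0.105,"gripper": 0.08},{"ax": 0,"ay": 0,"az": 0,"dx": 0,"dy": 0.001,"dz": 0.124,"gripper": 0.07},{"ax": 0,"ay": 0,"az": 0,"dx": 0,"dy": 0.001,"dz": 0.126,"gripper": 0.06},{"ax": 0,"ay": 0,"az": 0,"dx": 0,"dy": 0.001,"dz": 0.126,"gripper": 0.05},{"ax": 0,"ay": 0,"az": 0,"dx": 0,"dy": 0.001,"dz": 0.126,"gripper": 0.05}], squeeze=15)

```text
t: 10.7
position: [0.5847, 0.2809, 0.0354]
ee_rot: [-3.136, -0.171, -0.002]
force: [0.6, 0.0, 0.3]
grip_width: 0.0565
gripper_force: 0.0
```

step_arm(series=[{"ax": 0,"ay": 0,"az": 0,"dx": 0,"dy": 0,"dz": 0,"gripper": 0.042},{"ax": 0,"ay": 0,"az": 0,"dx": 0,"dy": 0,"dz": 0,"gripper": 0.034},{"ax": 0,"ay": 0,"az": 0,"dx": 0,"dy": 0,"dz": 0,"gripper": 0.034},{"ax": 0,"ay": 0,"az": 0,"dx": 0,"dy": 0,"dz": 0,"gripper": 0.034},{"ax": 0,"ay": 0,"az": 0,"dx": 0,"dy": 0,"dz": 0,"gripper": 0.034}])

```text
t: 11.12
position: [0.5847, 0.2815, 0.0356]
ee_rot: [-3.136, -0.172, -0.004]
force: [-1.2, -1.3, 9.1]
grip_width: 0.0414
gripper_force: 14.3
```

```bash
python3 -c "
from h import *
s=env.read_state();print(s['t'],s['position'],s['force'],s['wrist_torque'],s['grip_width'],s['gripper_force']); 
c=R.from_euler('z',-.1).apply([-.087,0,0])+[.560,.062,0];print(c); go(c[0],c[1],.13,-.1)"
```

```text
11.1167 [0.58471181 0.28146565 0.03560549] [-1.23267331 -1.32388025  9.06014213] [-2.32114510e-01  5.45233968e-02 -1.26893820e-04] 0.04137528310950068 14.306332969281357
[0.47343464 0.07068551 0.        ]
d [-0.1334  0.1973 -0.0948] a [-0.01 -0.02  2.  ] rows>= 6.1
```

step_arm(series=[{"ax": 0,"ay": 0,"az": 0,"dx": 0,"dy": 0,"dz": -0.015,"gripper": 0.034},{"ax": 0,"ay": 0,"az": 0,"dx": 0,"dy": 0,"dz": -0.045,"gripper": 0.034},{"ax": 0,"ay": 0,"az": 0,"dx": -0.005,"dy": 0.008,"dz": -0.08,"gripper": 0.034},{"ax": 0,"ay": 0,"az": 0.5,"dx": -0.022,"dy": 0.033,"dz": -0.095,"gripper": 0.034},{"ax": 0,"ay": 0,"az": 1,"dx": -0.044,"dy": 0.065,"dz": -0.095,"gripper": 0.034},{"ax": 0,"ay": 0,"az": 1.5,"dx": -0.066,"dy": 0.098,"dz": -0.095,"gripper": 0.034},{"ax": 0,"ay": 0,"az": 2,"dx": -0.088,"dy": 0.13,"dz": -0.095,"gripper": 0.034},{"ax": 0,"ay": 0,"az": 2,"dx": -0.109,"dy": 0.162,"dz": -0.095,"gripper": 0.034},{"ax": 0,"ay": 0,"az": 2,"dx": -0.125,"dy": 0.185,"dz": -0.095,"gripper": 0.034},{"ax": 0,"ay": 0,"az": 2,"dx": -0.133,"dy": 0.197,"dz": -0.095,"gripper": 0.034},{"ax": 0,"ay": 0,"az": 2,"dx": -0.133,"dy": 0.197,"dz": -0.095,"gripper": 0.034},{"ax": 0,"ay": 0,"az": 2,"dx": -0.133,"dy": 0.197,"dz": -0.095,"gripper": 0.034}])

```text
t: 12.12
position: [0.4733, 0.0704, 0.1297]
ee_rot: [-3.137, 0.159, -0.002]
force: [0.0, -0.2, -1.3]
grip_width: 0.0416
gripper_force: 14.3
```

```bash
cat > m5.py <<'E'
from h import *
s=env.read_state();p=s['position'];print(s['t'],p,s['force'],s['wrist_torque'],s['grip_width'],s['gripper_force']); go(.4734,.0707,.13,-.1)
I=vision.grab_frame("side"); np.save('f2.npy',I); zf=p[2]-.0356
Q=M["small_jar"]@R.from_euler("z",-.1).as_matrix().T+[p[0],p[1],zf]; q=proj("side",Q[:8]); print(q.round(1).tolist())
y1=int(q[:,1].max())+6; x0=int(q[:,0].min())-8
G=I.astype(int)
for r in range(y1-22,y1): print(r,x0,"".join("#" if (c[2]-c[0]>40 and c[0]<50 and c[1]<110) else ("|" if c[0]>c[2]+5 else ".") for c in G[r,x0:x0+50]))
for c in range(int(q[0,0])+2,int(q[2,0]),4):
    print(c,G[y1-12:y1+2,c,1].tolist(),y1-12)
E
python3 m5.py
```

```text
12.1167 [0.47325037 0.07035587 0.12967113] [ 0.0442522  -0.17473639 -1.25515259] [ 0.0699545  -0.00178461  0.01205248] 0.0415755361966159 14.337560124549782
d [ 0.0001 -0.0004 -0.0003] a [-0.   -0.01 -0.01] rows>= 0.0
[[247.8, 280.3], [251.1, 267.5], [266.7, 282.0], [269.4, 269.2], [243.9, 279.8], [248.5, 262.9], [269.3, 282.2], [272.9, 265.1]]
266 235 ........||||||||||||||||||||||.####...............
267 235 ........||||||||||||||||||||||..###...............
268 235 ........||||||||||||||||||||||..###...............
269 235 ........||||||||||||||||||||||..##................
270 235 ........||||||||||||||||||||||..#.................
271 235 ........|||||||||||||||||||||||...................
272 235 ........|||||||||||||||||||||||...................
273 235 .........||||||||||||||||||||||...................
274 235 ............|||||||||||||||||||...................
275 235 .......................||||||||...................
276 235 ...........#########..............................
277 235 ...........#######################................
278 235 ...........#######################...
[... 180 characters left out ...]
..........
282 235 ..................................................
283 235 ..................................................
284 235 ...##.............................................
285 235 ..##..............................................
286 235 ..##..............................................
287 235 ..##..............................................
249 [57, 54, 54, 53, 55, 72, 96, 85, 79, 87, 97, 100, 99, 100] 276
253 [54, 53, 53, 54, 55, 65, 95, 111, 93, 84, 95, 100, 99, 99] 276
257 [51, 53, 53, 53, 52, 59, 86, 109, 92, 80, 90, 97, 99, 100] 276
261 [51, 51, 54, 54, 53, 57, 82, 113, 107, 89, 85, 96, 99, 99] 276
265 [57, 52, 52, 54, 53, 57, 81, 118, 122, 95, 83, 93, 98, 100] 276
```

step_arm(series=[{"ax": 0,"ay": 0,"az": 0.5,"dx": 0,"dy": 0,"dz": 0.025,"gripper": 0.034},{"ax": 0,"ay": 0,"az": 0.53,"dx": 0,"dy": 0,"dz": 0.05,"gripper": 0.034},{"ax": 0,"ay": 0,"az": 0.53,"dx": 0,"dy": 0,"dz": 0.06,"gripper": 0.034},{"ax": 0,"ay": 0,"az": 0.53,"dx": 0,"dy": 0,"dz": 0.065,"gripper": 0.034},{"ax": 0,"ay": 0,"az": 0.53,"dx": 0,"dy": 0,"dz": 0.068,"gripper": 0.034},{"ax": 0,"ay": 0,"az": 0.53,"dx": 0,"dy": 0,"dz": 0.07,"gripper": 0.034},{"ax": 0,"ay": 0,"az": 0.53,"dx": 0,"dy": 0,"dz": 0.072,"gripper": 0.034},{"ax": 0,"ay": 0,"az": 0.53,"dx": 0,"dy": 0,"dz": 0.073,"gripper": 0.034}])

```text
t: 12.83
position: [0.4736, 0.071, 0.0563]
ee_rot: [-3.132, 0.243, -0.002]
force: [-0.5, -0.0, -1.1]
grip_width: 0.042
gripper_force: 14.3
```

step_arm(series=[{"ax": 0,"ay": 0,"az": 0,"dx": 0,"dy": 0,"dz": 0.001,"gripper": 0.034},{"ax": 0,"ay": 0,"az": 0,"dx": 0,"dy": 0,"dz": 0.002,"gripper": 0.034}])

```text
t: 13.0
position: [0.4734, 0.0709, 0.0543]
ee_rot: [-3.132, 0.244, -0.001]
force: [0.6, 0.3, -1.5]
grip_width: 0.0411
gripper_force: 14.3
```

Going in freely; continue down.

step_arm(series=[{"ax": 0,"ay": 0,"az": 0,"dx": 0,"dy": 0,"dz": 0.002,"gripper": 0.034},{"ax": 0,"ay": 0,"az": 0,"dx": 0,"dy": 0,"dz": 0.004,"gripper": 0.034},{"ax": 0,"ay": 0,"az": 0,"dx": 0,"dy": 0,"dz": 0.006,"gripper": 0.034},{"ax": 0,"ay": 0,"az": 0,"dx": 0,"dy": 0,"dz": 0.008,"gripper": 0.034},{"ax": 0,"ay": 0,"az": 0,"dx": 0,"dy": 0,"dz": 0.0095,"gripper": 0.034}])

```text
t: 13.42
position: [0.473, 0.0708, 0.0441]
ee_rot: [3.132, -0.244, -0.0]
force: [0.0, 0.2, -1.1]
grip_width: 0.0414
gripper_force: 14.3
```

step_arm(series=[{"ax": 0,"ay": 0,"az": 0,"dx": 0,"dy": 0,"dz": 0.001,"gripper": 0.034},{"ax": 0,"ay": 0,"az": 0,"dx": 0,"dy": 0,"dz": 0.0015,"gripper": 0.034},{"ax": 0,"ay": 0,"az": 0,"dx": 0,"dy": 0,"dz": 0.0015,"gripper": 0.034}])

```text
t: 13.67
position: [0.4733, 0.0709, 0.0432]
ee_rot: [-3.132, 0.244, -0.001]
force: [-1.4, 0.0, 7.5]
grip_width: 0.0407
gripper_force: 14.7
```

step_arm(series=[{"ax": 0,"ay": 0,"az": 0,"dx": 0,"dy": 0,"dz": -0.001,"gripper": 0.06},{"ax": 0,"ay": 0,"az": 0,"dx": 0,"dy": 0,"dz": -0.001,"gripper": 0.075},{"ax": 0,"ay": 0,"az": 0,"dx": 0,"dy": 0,"dz": -0.001,"gripper": 0.075},{"ax": 0,"ay": 0,"az": 0,"dx": 0,"dy": 0,"dz": -0.02,"gripper": 0.075},{"ax": 0,"ay": 0,"az": 0,"dx": 0,"dy": 0,"dz": -0.06,"gripper": 0.075},{"ax": 0,"ay": 0,"az": 0,"dx": 0,"dy": 0,"dz": -0.09,"gripper": 0.08},{"ax": 0,"ay": 0,"az": 0,"dx": 0.005,"dy": 0,"dz": -0.09,"gripper": 0.08},{"ax": 0,"ay": 0,"az": 0,"dx": 0.04,"dy": -0.002,"dz": -0.09,"gripper": 0.08},{"ax": 0,"ay": 0,"az": 0,"dx": 0.075,"dy": -0.004,"dz": -0.09,"gripper": 0.08},{"ax": 0,"ay": 0,"az": 0,"dx": 0.087,"dy": -0.0045,"dz": -0.09,"gripper": 0.08},{"ax": 0,"ay": 0,"az": 0,"dx": 0.087,"dy": -0.0045,"dz": -0.09,"gripper": 0.08},{"ax": 0,"ay": 0,"az": 0,"dx": 0.087,"dy": -0.0045,"dz": -0.09,"gripper": 0.08}], squeeze=15)

```text
t: 14.67
position: [0.5595, 0.0617, 0.1323]
ee_rot: [3.132, -0.244, -0.002]
force: [-1.3, -0.1, -0.0]
grip_width: 0.0801
gripper_force: 0.0
```

```bash
cat > m6.py <<'E'
from h import *
s=env.read_state();print(s['t'],s['position'],s['force'],s['joints'][5]); go(.560,.062,.0825,-.12)
fr=vision.grab_frame("side"); np.save('f3.npy',fr)
for o,P in(("small_jar",[.4734,.0707,.04]),("large_jar",[.56,.062,.04]),("lid",[.56,.062,.08])):
    print(o,proj("side",P)[0].round(1),[(round(d["conf"],2),d["box"]) for d in vision.masks_of("side",o)[:3]])
M["sm_top"]=np.vstack([box(.04,.04,.02),box(.04,.04,.044),cyl(.0175,.06)])
for d in vision.masks_of("side","small_jar")[:1]: print(fit("sm_top",{"side":d["mask"]},[.4734,.0707,-.1],.008))
cv2.imwrite('pics/f.png',cv2.resize(fr[200:340,200:400],None,fx=4,fy=4,interpolation=cv2.INTER_CUBIC))
E
python3 m6.py
```

```text
14.6667 [0.5594885  0.06171454 0.13227975] [-1.33076732 -0.11746923 -0.02645998] 1.7301966754049405
d [ 0.0005 -0.0004  0.0498] a [ 0.    0.01 -0.34] rows>= 1.2
small_jar [259.4 298.6] [(0.89, [242.9, 281.8, 273.2, 316.8])]
large_jar [311.7 303.7] [(0.88, [296.3, 297.7, 330.5, 325.6]), (0.64, [229.6, 279.6, 346.5, 346.9])]
lid [312.9 286. ] [(0.84, [296.8, 275.8, 330.7, 304.2]), (0.36, [245.1, 164.7, 266.8, 208.0])]
(array([ 0.47132684,  0.0661023 , -0.0110061 ]), np.float64(0.08371654457097265))
```

step_arm(series=[{"ax": 0,"ay": 0,"az": 0,"dx": 0.001,"dy": -0.0004,"dz": 0.015,"gripper": 0.08},{"ax": 0,"ay": 0,"az": 0,"dx": 0.001,"dy": -0.0004,"dz": 0.035,"gripper": 0.08},{"ax": 0,"ay": 0,"az": 0,"dx": 0.001,"dy": -0.0004,"dz": 0.047,"gripper": 0.075},{"ax": 0,"ay": 0,"az": 0,"dx": 0.001,"dy": -0.0004,"dz": 0.0495,"gripper": 0.065},{"ax": 0,"ay": 0,"az": 0,"dx": 0.001,"dy": -0.0004,"dz": 0.0495,"gripper": 0.06},{"ax": 0,"ay": 0,"az": 0,"dx": 0.001,"dy": -0.0004,"dz": 0.0495,"gripper": 0.055},{"ax": 0,"ay": 0,"az": 0,"dx": 0.001,"dy": -0.0004,"dz": 0.0495,"gripper": 0.045},{"ax": 0,"ay": 0,"az": 0,"dx": 0.001,"dy": -0.0004,"dz": 0.0495,"gripper": 0.045},{"ax": 0,"ay": 0,"az": 0,"dx": 0.001,"dy": -0.0004,"dz": 0.0495,"gripper": 0.045},{"ax": 0,"ay": 0,"az": 0,"dx": 0.001,"dy": -0.0004,"dz": 0.0495,"gripper": 0.045}], squeeze=45)

```text
t: 15.75
position: [0.5611, 0.062, 0.0841]
ee_rot: [3.132, -0.244, 0.002]
force: [-0.4, -1.9, 6.8]
grip_width: 0.0541
gripper_force: 45.0
```

```bash
cat > st.py <<'E'
from h import *
s=env.read_state();A=R.from_rotvec(s['ee_rot']).as_matrix();print(s['t'],s['position'].round(4),"phi",np.arctan2(A[1,0],A[0,0]).round(4),"F",s['force'].round(2),"T",s['wrist_torque'].round(3),s['grip_width'].round(4),round(s['gripper_force'],1),"tq6",s['joint_torque'][5].round(3))
E
python3 st.py
```

```text
Traceback (most recent call last):
  File "st.py", line 2, in <module>
    s=env.read_state();A=R.from_rotvec(s['ee_rot']).as_matrix();print(s['t'],s['position'].round(4),"phi",np.arctan2(A[1,0],A[0,0]).round(4),"F",s['force'].round(2),"T",s['wrist_torque'].round(3),s['grip_width'].round(4),round(s['gripper_force'],1),"tq6",s['joint_torque'][5].round(3))
                                                                                                                                                                                                    ^^^^^^^^^^^^^^^^^^^^^
AttributeError: 'float' object has no attribute 'round'
```

step_arm(series=[{"ax": 0,"ay": 0,"az": -0.5,"dx": 0,"dy": 0,"dz": 0,"gripper": 0.045},{"ax": 0,"ay": 0,"az": -1,"dx": 0,"dy": 0,"dz": 0,"gripper": 0.045},{"ax": 0,"ay": 0,"az": -1.5,"dx": 0,"dy": 0,"dz": 0,"gripper": 0.045},{"ax": 0,"ay": 0,"az": -2,"dx": 0,"dy": 0,"dz": 0,"gripper": 0.045},{"ax": 0,"ay": 0,"az": -2.5,"dx": 0,"dy": 0,"dz": 0,"gripper": 0.045},{"ax": 0,"ay": 0,"az": -3,"dx": 0,"dy": 0,"dz": -0.0005,"gripper": 0.045}], squeeze=45)

```text
t: 16.25
position: [0.5609, 0.0622, 0.0843]
ee_rot: [-3.131, -0.252, -0.001]
force: [1.5, 1.6, -3.9]
grip_width: 0.0544
gripper_force: 45.0
```

```bash
sed -i "s/s\['grip_width'\].round(4)/round(s['grip_width'],4)/" st.py; python3 st.py
```

```text
16.25 [0.5609 0.0622 0.0843] phi 0.1608 F [ 1.53  1.56 -3.95] T [ 0.444 -0.173 -0.497] 0.0544 45.0 tq6 1.599
```

step_arm(series=[{"ax": 0,"ay": 0,"az": -0.5,"dx": 0,"dy": 0,"dz": 0,"gripper": 0.045},{"ax": 0,"ay": 0,"az": -1,"dx": 0,"dy": 0,"dz": -0.0002,"gripper": 0.045},{"ax": 0,"ay": 0,"az": -1.5,"dx": 0,"dy": 0,"dz": -0.0003,"gripper": 0.045},{"ax": 0,"ay": 0,"az": -2,"dx": 0,"dy": 0,"dz": -0.0005,"gripper": 0.045},{"ax": 0,"ay": 0,"az": -2.5,"dx": 0,"dy": 0,"dz": -0.0006,"gripper": 0.045},{"ax": 0,"ay": 0,"az": -3,"dx": 0,"dy": 0,"dz": -0.0007,"gripper": 0.045}], squeeze=45)

```text
t: 16.75
position: [0.5609, 0.0621, 0.0851]
ee_rot: [-3.053, -0.739, -0.001]
force: [-1.9, 0.0, 5.5]
grip_width: 0.0542
gripper_force: 45.0
```

```bash
python3 st.py
```

```text
16.75 [0.5609 0.0621 0.0851] phi 0.4752 F [-1.88  0.04  5.51] T [ 0.036  0.296 -0.281] 0.0542 45.0 tq6 1.809
```

step_arm(series=[{"ax": 0,"ay": 0,"az": -0.5,"dx": 0,"dy": 0,"dz": -0.0002,"gripper": 0.045},{"ax": 0,"ay": 0,"az": -1,"dx": 0,"dy": 0,"dz": -0.0004,"gripper": 0.045},{"ax": 0,"ay": 0,"az": -1.5,"dx": 0,"dy": 0,"dz": -0.0006,"gripper": 0.045},{"ax": 0,"ay": 0,"az": -2,"dx": 0,"dy": 0,"dz": -0.0008,"gripper": 0.045}], squeeze=45)

```text
t: 17.08
position: [0.5612, 0.0621, 0.0861]
ee_rot: [2.959, 1.055, 0.002]
force: [-1.3, 0.1, 10.3]
grip_width: 0.0543
gripper_force: 45.0
```

```bash
python3 st.py
```

```text
17.0833 [0.5612 0.0621 0.0861] phi 0.6847 F [-1.28  0.1  10.32] T [ 0.06   0.265 -0.123] 0.0543 45.0 tq6 1.973
```

step_arm(series=[{"ax": 0,"ay": 0,"az": -0.5,"dx": 0,"dy": 0,"dz": -0.0004,"gripper": 0.045},{"ax": 0,"ay": 0,"az": -1,"dx": 0,"dy": 0,"dz": -0.0006,"gripper": 0.045},{"ax": 0,"ay": 0,"az": -1,"dx": 0,"dy": 0,"dz": -0.0006,"gripper": 0.045}], squeeze=45)

```text
t: 17.33
position: [0.5609, 0.0621, 0.0863]
ee_rot: [2.9, 1.209, 0.001]
force: [0.8, -0.0, -1.4]
grip_width: 0.0546
gripper_force: 45.0
```

```bash
python3 st.py
```

```text
17.3333 [0.5609 0.0621 0.0863] phi 0.7898 F [ 0.84 -0.04 -1.38] T [-0.017 -0.033  0.011] 0.0546 45.0 tq6 -1.919
```

step_arm(series=[{"ax": 0,"ay": 0,"az": 0,"dx": 0,"dy": 0,"dz": -0.001,"gripper": 0.045},{"ax": 0,"ay": 0,"az": 0,"dx": 0,"dy": 0,"dz": -0.002,"gripper": 0.045},{"ax": 0,"ay": 0,"az": 0,"dx": 0,"dy": 0,"dz": -0.003,"gripper": 0.045},{"ax": 0,"ay": 0,"az": 0,"dx": 0,"dy": 0,"dz": -0.003,"gripper": 0.045}], squeeze=45)

```text
t: 17.67
position: [0.5609, 0.0621, 0.0893]
ee_rot: [2.902, 1.203, 0.001]
force: [0.3, 0.5, -0.4]
grip_width: 0.0539
gripper_force: 45.0
```

```bash
python3 st.py
```

```text
17.6667 [0.5609 0.0621 0.0893] phi 0.7863 F [ 0.33  0.52 -0.41] T [-0.031  0.007  0.031] 0.0539 45.0 tq6 0.042
```

step_arm(series=[{"ax": 0,"ay": 0,"az": 0,"dx": 0,"dy": 0,"dz": -0.004,"gripper": 0.045},{"ax": 0,"ay": 0,"az": 0,"dx": 0,"dy": 0,"dz": -0.01,"gripper": 0.045},{"ax": 0,"ay": 0,"az": 0,"dx": 0,"dy": 0,"dz": -0.018,"gripper": 0.045},{"ax": 0,"ay": 0,"az": 0,"dx": 0,"dy": 0,"dz": -0.025,"gripper": 0.045},{"ax": 0,"ay": 0,"az": 0,"dx": 0,"dy": 0,"dz": -0.029,"gripper": 0.045},{"ax": 0,"ay": 0,"az": 0,"dx": 0,"dy": 0,"dz": -0.031,"gripper": 0.045},{"ax": 0,"ay": 0,"az": 0,"dx": 0,"dy": 0,"dz": -0.031,"gripper": 0.045},{"ax": 0,"ay": 0,"az": 0,"dx": 0,"dy": 0,"dz": -0.031,"gripper": 0.045},{"ax": 0,"ay": 0,"az": 0,"dx": 0,"dy": 0,"dz": -0.031,"gripper": 0.045},{"ax": 0,"ay": 0,"az": 0,"dx": 0,"dy": 0,"dz": -0.031,"gripper": 0.045}], squeeze=45)

```text
t: 18.5
position: [0.5606, 0.0621, 0.1197]
ee_rot: [-2.901, -1.205, 0.001]
force: [-0.2, -0.3, -1.6]
grip_width: 0.0544
gripper_force: 45.0
```

```bash
python3 st.py; python3 -c "
from h import *
fr=vision.grab_frame('side'); cv2.imwrite('pics/g.png',cv2.resize(fr[190:350,200:400],None,fx=3.7,fy=3.7,interpolation=cv2.INTER_CUBIC))"
```

```text
18.5 [0.5606 0.0621 0.1197] phi 0.7871 F [-0.22 -0.34 -1.61] T [-0.075  0.009  0.043] 0.0544 45.0 tq6 0.0
```

View pics/g.png

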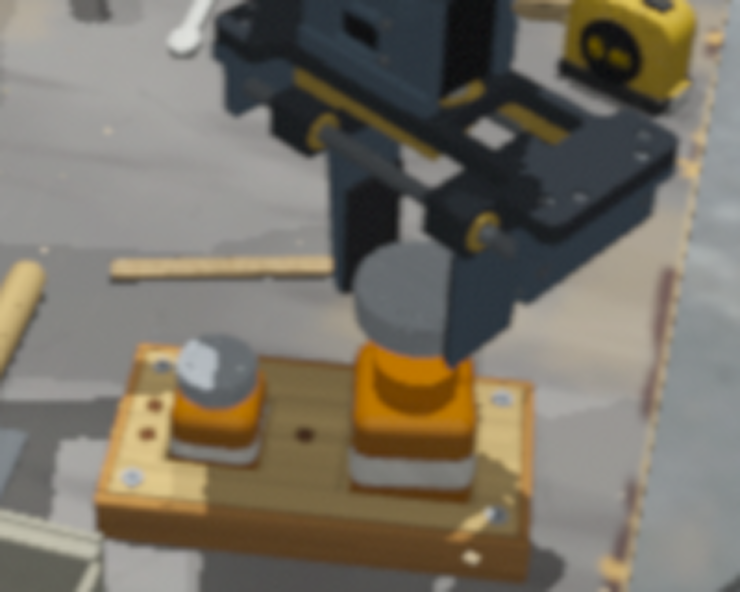

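The picture shows both jars down in their pockets, at crop (215,400) and (413,420). The lid is held level clear above the open neck at (405,295), and the pencil has not moved.

```bash
python3 -c "
from rig import env
print(env.sign_off())"
```

```text
the job is handed in; nothing more can be done
None
```

I handed the job in at about 18.5 s: both jars are seated in the stand, and the gripper holds the unscrewed lid level about 2 cm above the large jar's mouth; the sign-off returned no verdict.

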